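# Tap a bearing cup square into a leaning roll chock

### The arm

A 6-joint arm with a two-finger parallel gripper is mounted at the origin on the work surface. World frame = base frame: x ahead of the robot, y to its left, z up, the work surface at z = 0. Lengths are in m, angles in rad, forces in N, time in s.
With the tool pointing down it reaches from about 0.25 to 0.775 m from the base axis. Payload 4 kg.
Tool frame: the origin (TCP) lies at the very end of the fingers, on their centre line; the grasp point (between the pads) lies 19 mm behind it; z points along the fingers, y is the line along which they close (so a half turn about z gives the same grasp; the last joint's range is limited). The gripper opens to 94 mm and grips with 3 to 60 N. Pads are 16 mm wide; open, the fingers measure 119 mm over their backs; the gripper's body (75 mm by 177 mm) begins 78 mm behind the grasp point.
Start: joints at [-0.103, 0.087, 1.371, -0, 1.684, -0.103], TCP at [0.55, -0, 0.206] pointing down, gripper open.
Joint ranges: [-3.1, 3.1], [-0.76, 2.03], [0.27, 2.55], [-1.08, 4.22], [0.17, 2.65], [-2.57, 2.57]. Speed limits (rad/s): [2.79, 2.79, 3.14, 3.14, 3.14, 3.14].

### API

Orientations are given as [roll, pitch, yaw] about the fixed x, y, z axes, in that order (R = Rz(yaw) Ry(pitch) Rx(roll)).
In Python, from bench import robot gives the robot as it stands. The module is installed in compiled form; this text tells all that it offers.
- The arm moves only by the tool move_arm, never from a script. Its argument "deltas" is one flat list of numbers, 7 for each row, row after row: the turn, a rotation vector about the tool's x, y, z in rad, then the shift along the tool's x, y, z in cm, then the closure, from -1 (fully open) to 1 (shut). A call has 1 to 8 rows; each row is the pose to reach, as a shift and turn from the pose commanded when the call began, along the tool's axes at that moment; what a row does not reach only later rows make up. A row lasts 1/10 s, in which the tool goes at most 50 mm and 8.59 degrees, less where a joint would pass 70% of its speed; a pose out of reach is approached as far as the arm can. A call with a gripper value outside its range is refused whole. The fingers move at their own pace and stop on an object; the grip force is fixed at half the most. Time passes only in rows, so rows that repeat a pose let the fingers close. It gives the time, the measured TCP pose, the force, the opening and the grip force at its end, in the units of the state.
- robot.get_obs(): the state, without advancing time (a new reading comes with each control period).
- robot.snapshot(name): name is "scene" or "side" or "wrist"; returns a dict with "image" (420x560x3 uint8, red, green, blue), "depth" (420x560 float32, m along the optical axis (not along the pixel's ray), 0 where there is no reading), "fov_y" (degrees; the focal length in pixels is half the picture's height over the tangent of half this angle, whatever the lens; pixels are square), "cx", "cy" (the principal point, pixels), "D" ([k1, k2, p1, p2, k3] as OpenCV has them; the pictures are not rectified), "origin" and "orientation" of the camera in the world; the wrist camera has in their place "T_tool_cam" (4x4, takes a point from camera to tool coordinates, whose origin is the TCP and whose axes are the flange's). Camera axes: x right, y up, looking along -z (the intrinsics and any distortion apply to the point x, -y, -z); pixel columns grow to the right and rows downward; lengths in m; the calibration is good to about 2 mm. A picture is of the moment at which its call begins: read the wrist's pose just before it.
- robot.close_job(): hands the job in; it is judged then, once.
The state is a dict: "time": time; "joint_positions": joint angles; "qvel": joint speeds; "joint_torque": joint torques, N m; "tool_pos": TCP position; "ee_rot": TCP orientation; "wrist_force": force on the tool from outside, world axes, zero at the start; "wrist_torque": the same for the moment, N m; "width": finger opening in m; "finger_force": force on a finger pad.
Only numpy, scipy, OpenCV 4.12 (cv2) and the standard library are available. Lean on these libraries where they do the work, as an engineer would, in place of code of your own. Each camera call takes 0.05 s, during which the arm holds its last target. There are 200 camera calls.

### The job

Take the brass drift from its block and with its tip, never with the gripper itself, drive the started bearing cup down into the leaning chock: press the rim a few millimetres at a time, alternately around it, so that the cup goes in square without cocking, until it is fully home all round, and make sure of it with a firm press of about 25 newtons (never more than 50) on the rim. Then stand the drift back in its block and let go, leaving the other things on the bench where they are.

Things in the scene. Friction and masses are not known exactly. Their poses are not given: they have to be found in the camera images.
- cup: Plain steel ring started crooked in the bore, 7 to 8.6 mm short of home: 60 mm outside, 44 mm inside diameter, 16 mm tall. Origin: middle of the upper rim (flat, radius 22 to 30 mm); z out of the bore. Tight: where the rim is pressed (5 to 8 N, more if fast) that part goes down, the far side stays. Over 7 degrees out of square with the bore it is spoilt, as by over 50 N.
- seat (a point): Where the middle of the cup's upper rim lies when the cup is home; there it stops hard on the bore's bottom. z: the bore's axis, out of the bore, 35 degrees from vertical; x up the slope of the face (to the left as the robot sees it), y level. The chock's open face is 28 mm above this point along z.
- chock: Fixed green cast block holding the cup, 110 x 110 mm, 56 mm thick, in a dark steel angle fixture; axes as the seat's, origin middle of its underside, 28 mm below the seat along z. From its face to a ledge 2 mm below the seat point the bore is a 72 mm wide recess, so a tool must come in nearly along z; below it is 63 mm wide. Highest corner 0.13 m over the bench.
- drift: Brass drift (a punch), loose, standing tip down in its block: round shank of 12 mm diameter and 75 mm length with a flat tip, below a square head 24 x 24 x 45 mm. Origin: middle of the tip; z along the drift from tip to head; the head's flat sides face x and y and span z = 75 to 120 mm. About 0.3 kg.
- holder_mouth (a point): Middle of the mouth of the 20 mm wide, 80 mm deep round hole in the drift's fixed wooden block (80 x 80 mm, 85 mm tall), at its top face, 85 mm over the bench. The underside of the drift's head rests on this face, the shank hanging in the hole.
- oil_bottle: Bystander: white oil bottle, 56 mm diameter, 150 mm tall, standing; origin under its middle.
- spare_ring: Bystander: loose steel bearing ring lying flat on the bench, 68 mm outside diameter, 18 mm tall; origin under its middle.
- hammer: Bystander: hammer lying on the bench, 280 mm long; origin under its middle, x along it towards the head.
- vee_block: Bystander: dark steel block 70 x 50 x 45 mm on the bench; origin under its middle.
There are look-alikes about, which are no part of the job. Leave any purple look-alike of the part that bears cup alone. There is more than one size of the drift; the job needs the smaller.

How it is judged:
By the outcome, as a careful person would: the job done as asked, in the order asked, and still so for the second after the job is handed in, with the robot touching nothing.
It also fails if it takes over 72 s, if anything falls off the work surface, if the arm or the gripper's body presses on something with over 40 N, if the wrist force passes 120 N, or if a joint passes its speed limit or range.

## Working session

There is one attempt and no reset: what is moved stays moved. The work goes in short steps, Python scripts to look and compute and a tool call to move; the robot and the scene stay as the last step left them, time stands still between calls to the robot, and variables do not carry over. Pictures are saved under pics/ and viewed, at most 10 in all, crops included, and the job is handed in when it is done.

Besides the shell and the picture viewer there is one more tool, called after "Emit:" by a JSON object that holds its "name" and its "arguments". move_arm: Moves the arm, as the interface text tells. Its arguments: {"type":"object","properties":{"deltas":{"type":"array","items":{"type":"number"}}},"required":["deltas"]}

```bash
mkdir -p pics
cat > h.py <<'E'
import numpy as np, cv2
from scipy.spatial.transform import Rotation as R
from bench import robot
def snap(name,fn=None):
    o=robot.get_obs(); s=robot.snapshot(name)
    f=210/np.tan(np.radians(s['fov_y'])/2)
    s['K']=np.array([[f,0,s['cx']],[0,f,s['cy']],[0,0,1]]); s['D']=np.array(s['D'],float)
    T=np.eye(4)
    if name=='wrist':
        T[:3,:3]=rot(o['ee_rot']); T[:3,3]=o['tool_pos']; T=T@np.array(s['T_tool_cam'])
    else:
        T[:3,:3]=rot(s['orientation']); T[:3,3]=s['origin']
    s['T']=T
    if fn: cv2.imwrite(fn,s['image'][:,:,::-1]); np.savez(fn.replace('.png','.npz'),image=s['image'],depth=s['depth'],K=s['K'],D=s['D'],T=T)
    return s
def rot(e):
    e=np.array(e); return e if e.shape==(3,3) else R.from_euler('xyz',e).as_matrix()
def cloud(s):
    h,w=s['depth'].shape
    u,v=np.meshgrid(np.arange(w),np.arange(h))
    p=cv2.undistortPoints(np.stack([u,v],-1).reshape(-1,1,2).astype(np.float64),s['K'],s['D']).reshape(h,w,2)
    d=s['depth']; c=np.stack([p[...,0]*d,-p[...,1]*d,-d],-1)
    P=c@s['T'][:3,:3].T+s['T'][:3,3]; P[d<=0]=np.nan
    return P
def load(fn): return dict(np.load(fn))
E
python3 - <<'E'
from h import *
for n in ['scene','side','wrist']:
    s=snap(n,f'pics/{n}0.png'); print(n,s['K'][0,0],s['D'],s['T'].round(3).tolist())
print(robot.get_obs())
a=[cv2.imread(f'pics/{n}0.png') for n in ['scene','side']]
E
```

```text
scene 395.77863067584383 [-0.05498992  0.          0.          0.          0.        ] [[-0.48, -0.644, 0.595, 1.0], [0.877, -0.357, 0.322, 0.211], [0.005, 0.677, 0.736, 0.601], [0.0, 0.0, 0.0, 1.0]]
side 441.36904828758037 [-0.06162542  0.          0.          0.          0.        ] [[-0.994, 0.046, -0.102, 0.462], [-0.112, -0.493, 0.863, 0.942], [-0.011, 0.869, 0.495, 0.617], [0.0, 0.0, 0.0, 1.0]]
wrist 346.9811591594643 [-0.04931764  0.          0.          0.          0.        ] [[1.0, -0.001, 0.002, 0.551], [0.0, 0.962, 0.272, 0.078], [-0.002, -0.272, 0.962, 0.384], [0.0, 0.0, 0.0, 1.0]]
{'time': 0.15, 'joint_positions': array([-1.03070856e-01,  8.78062859e-02,  1.37185776e+00, -3.02217157e-05,
        1.68359116e+00, -1.03102029e-01]), 'qvel': array([-8.50513299e-04, -2.32347618e-03, -5.40283864e-03,  3.33098722e-05,
        1.05384989e-04,  2.58151038e-04]), 'joint_torque': array([ 1.24418581e-03, -3.40636396e+01, -3.02795255e+01,  7.18983379e-02,
        3.04441026e-02, -1.11468453e-04]), 'tool_pos': array([5.49597385e-01, 4.24696212e-05, 2.04586569e-01]), 'ee_rot': array([-3.13993584e+00, -1.41232655e-04,  1.57082401e+00]), 'wrist_force': array([0.08852187, 0.10924503, 0.19129977]), 'wrist_torque': array([-0.01275004,  0.05205614, -0.04475751]), 'finger_force': 0.0, 'width': 0.09400176416867545}
```

View pics/scene0.png

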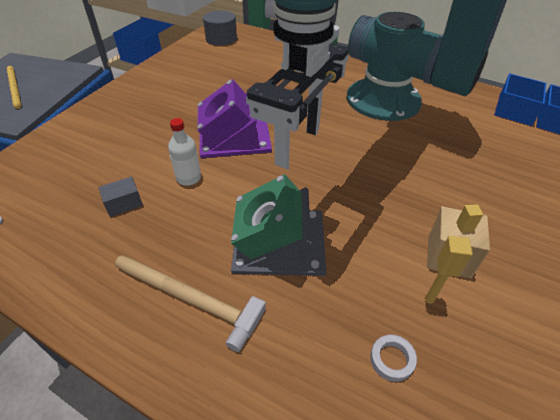

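View pics/side0.png

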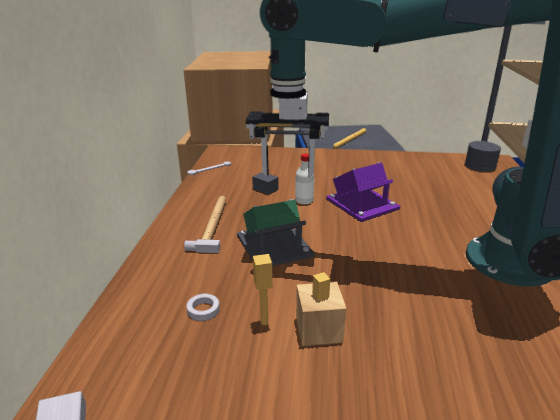

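Scene: green chock with cup at (263,215), purple look-alike at (230,115), smaller drift in the wooden block at (470,215), larger drift standing on the bench at (455,255) to (430,300), with bottle, vee block, hammer and ring elsewhere. The side view agrees: block drift at (321,285), large drift at (263,270). I choose the drift in the block and the green chock.

```bash
python3 - <<'E'
from h import *
for n in ['scene','side']:
    s=load(f'pics/{n}0.png'.replace('png','npz')); P=cloud(s); im=cv2.cvtColor(s['image'],cv2.COLOR_RGB2HSV)
    # head: points z .118-.145 in drift area
    r=slice(190,280) if n=='scene' else slice(250,345); c=slice(420,500) if n=='scene' else slice(240,350)
    Q=P[r,c].reshape(-1,3); 
    for lo,hi in [(.083,.087),(.095,.126),(.127,.134),(.14,.24)]:
        q=Q[(Q[:,2]>lo)&(Q[:,2]<hi)]
        if len(q): print(n,lo,len(q),np.percentile(q,[2,50,98],axis=0).round(4).tolist())
    # green chock
    g=(im[...,0]>60)&(im[...,0]<90)&(im[...,1]>100)
    g[:170]=0;g[290:]=0;g[:,:220]=0;g[:,340:]=0
    q=P[g]; q=q[~np.isnan(q[:,0])]; print('green',len(q),np.percentile(q,[1,50,99],axis=0).round(3).tolist())
E
python3 - <<'E'
import cv2,numpy as np
a=cv2.imread('pics/scene0.png');b=cv2.imread('pics/wrist0.png')
c1=cv2.resize(a[165:285,220:340],(480,480),interpolation=2);c2=cv2.resize(a[190:310,420:500],(320,480),interpolation=2)
cv2.imwrite('pics/crop0.png',np.hstack([c1,c2]))
E
```

```text
scene 0.083 931 [[0.4279, 0.2442, 0.0831], [0.4723, 0.2786, 0.0841], [0.505, 0.3266, 0.086]]
scene 0.095 607 [[0.4629, 0.2577, 0.0957], [0.5741, 0.2784, 0.1117], [0.5934, 0.2981, 0.1255]]
scene 0.127 247 [[0.4531, 0.2569, 0.1271], [0.4717, 0.2814, 0.1292], [0.5925, 0.2965, 0.1334]]
scene 0.14 548 [[0.5598, 0.2567, 0.1408], [0.5808, 0.274, 0.1544], [0.5926, 0.2916, 0.1569]]
green 3637 [[0.537, -0.092, 0.034], [0.62, -0.016, 0.088], [0.67, 0.039, 0.126]]
side 0.083 729 [[0.4188, 0.2478, 0.083], [0.4611, 0.2976, 0.0839], [0.5055, 0.3298, 0.086]]
side 0.095 457 [[0.4453, 0.2793, 0.096], [0.475, 0.2932, 0.1114], [0.5865, 0.302, 0.1254]]
side 0.127 159 [[0.4476, 0.2743, 0.1272], [0.4655, 0.2896, 0.1289], [0.5842, 0.3009, 0.1333]]
side 0.14 274 [[0.5526, 0.2628, 0.1412], [0.5698, 0.2864, 0.1538], [0.5872, 0.2964, 0.1563]]
green 1139 [[0.526, -0.031, 0.044], [0.586, 0.01, 0.1], [0.658, 0.045, 0.125]]
```

View pics/crop0.png

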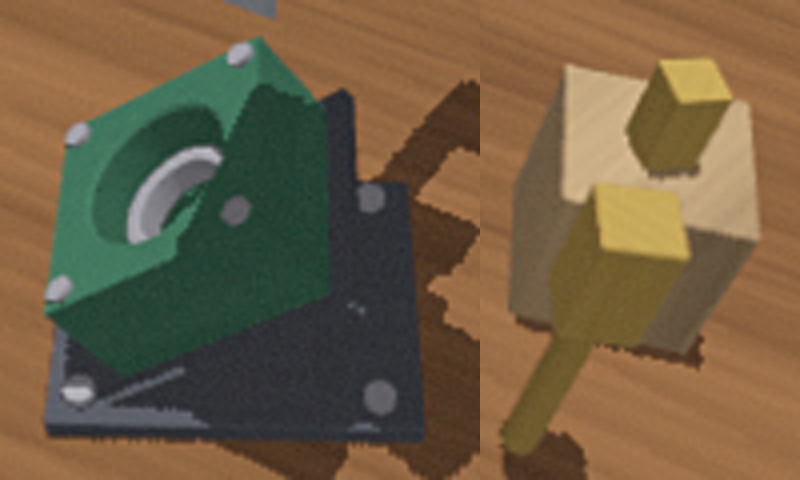

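The crop confirms the choice: the small drift's head at crop (690,115) in the wooden block, and the green chock with the ring sitting crooked in its recess at (190,195). Next is a closer look from above the drift.

Emit:
{"name": "move_arm", "arguments": {"deltas": [0,0,0,28.5,-8.5,-4.5,-1,0,0,0,28.5,-8.5,-4.5,-1,0,0,0,28.5,-8.5,-4.5,-1,0,0,0,28.5,-8.5,-4.5,-1,0,0,0,28.5,-8.5,-4.5,-1,0,0,0,28.5,-8.5,-4.5,-1,0,0,0,28.5,-8.5,-4.5,-1,0,0,0,28.5,-8.5,-4.5,-1]}}

```text
time: 0.95
tool_pos: [0.4645, 0.2859, 0.2502]
ee_rot: [-3.141, 0.001, 1.574]
wrist_force: [0.4, -0.2, 0.2]
width: 0.0941
finger_force: 0.0
```

Run:
```python
from h import *
s=snap('wrist','pics/w1.png'); P=cloud(s)
o=robot.get_obs(); print(o['tool_pos'],o['ee_rot'])
for lo,hi,b in [(.126,.134,((.42,.51),(.24,.33))),(.081,.088,((.40,.52),(.2,.36)))]:
    m=(P[...,2]>lo)&(P[...,2]<hi)&(P[...,0]>b[0][0])&(P[...,0]<b[0][1])&(P[...,1]>b[1][0])&(P[...,1]<b[1][1])
    m=cv2.morphologyEx(m.astype(np.uint8),cv2.MORPH_OPEN,np.ones((3,3)))>0
    q=P[m]; print(len(q),np.median(q[:,2]),cv2.minAreaRect((q[:,:2]*1000).astype(np.float32)))
# chock face from scene
s=load('pics/scene0.npz'); P=cloud(s); im=cv2.cvtColor(s['image'],cv2.COLOR_RGB2HSV)
g=(im[...,0]>60)&(im[...,0]<90)&(im[...,1]>80)
m=np.zeros_like(g);m[170:290,220:340]=1; q=P[g&m]; q=q[~np.isnan(q[:,0])]
n0=np.array([0,-.574,.819]); rng=np.random.default_rng(0);best=0
for _ in range(2000):
    a=q[rng.integers(0,len(q),3)]; n=np.cross(a[1]-a[0],a[2]-a[0]); l=np.linalg.norm(n)
    if l<1e-5: continue
    n/=l; n*=np.sign(n[2])
    if n@n0<.9: continue
    inl=abs((q-a[0])@n)<.002
    if inl.sum()>best: best=inl.sum();B=inl
f=q[B];c=f.mean(0);n=np.linalg.svd(f-c,full_matrices=False)[2][2];n*=np.sign(n[2])
print('face',best,c,n,np.degrees(np.arccos(n[2])))
x=np.array([0,0,1])-n[2]*n;x/=np.linalg.norm(x);y=np.cross(n,x)
uv=np.stack([(f-c)@x,(f-c)@y],-1)
r=cv2.minAreaRect((uv*1000).astype(np.float32)); print(r, c+x*r[0][0]/1000+y*r[0][1]/1000,x,y)
```

```text
[0.46490836 0.28471913 0.24991831] [-3.14106689e+00  1.14747445e-03  1.57130063e+00]
710 0.13039818037121895 ((462.4575500488281, 282.7168273925781), (23.922988891601562, 24.162952423095703), 31.843496322631836)
4978 0.08553080567655644 ((462.93707275390625, 282.55584716796875), (79.07264709472656, 80.5709228515625), 12.222676277160645)
face 1375 [ 0.60992359 -0.03999894  0.09746558] [ 0.2649668  -0.50807127  0.81954632] 34.96059514926177
((-2.5370864868164062, 4.289463043212891), (109.86213684082031, 109.37953186035156), 89.96145629882812) [ 0.60708174 -0.04382604  0.09601179] [-0.37896626  0.72666413  0.57301293] [-8.86666322e-01 -4.62409811e-01 -2.77555756e-17]
```

View pics/w1.png

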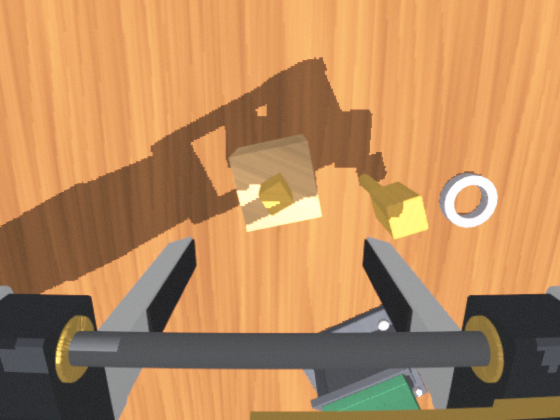

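Wrist view: the block top sits at (280,195) with the drift head at (275,193), rotated about 32°; the large drift at (405,210) is well clear. Grasping now.

Emit:
{"name": "move_arm", "arguments": {"deltas": [0,0,-0.14,-0.2,-0.2,3,-1,0,0,-0.28,-0.2,-0.2,6,-1,0,0,-0.42,-0.2,-0.2,9,-1,0,0,-0.555,-0.2,-0.2,10,-1,0,0,-0.555,-0.2,-0.2,12,-1,0,0,-0.555,-0.2,-0.2,14,-1,0,0,-0.555,-0.2,-0.2,15.5,-1,0,0,-0.555,-0.2,-0.2,15.8,-1]}}

```text
time: 1.8
tool_pos: [0.4621, 0.2809, 0.0898]
ee_rot: [-3.137, -0.0, 2.123]
wrist_force: [-0.3, 0.2, 0.2]
width: 0.0938
finger_force: 0.0
```

Emit:
{"name": "move_arm", "arguments": {"deltas": [0,0,0,0,0,0,1,0,0,0,0,0,0,1,0,0,0,0,0,0,1,0,0,0,0,0,0,1,0,0,0,0,0,0,1,0,0,0,0,0,0,1,0,0,0,0,0,0,1,0,0,0,0,0,0,1]}}

```text
time: 2.6
tool_pos: [0.463, 0.283, 0.0925]
ee_rot: [3.142, 0.0, 2.126]
wrist_force: [0.3, -0.2, 0.4]
width: 0.0334
finger_force: 0.0
```

Emit:
{"name": "move_arm", "arguments": {"deltas": [0,0,0,0,0,0,1,0,0,0,0,0,0,1,0,0,0,0,0,0,1,0,0,0,0,0,0,1,0,0,0,0,0,0,1]}}

```text
time: 3.1
tool_pos: [0.4629, 0.2829, 0.0924]
ee_rot: [-3.141, 0.0, 2.126]
wrist_force: [-1.5, -0.4, -0.3]
width: 0.024
finger_force: 30.0
```

Emit:
{"name": "move_arm", "arguments": {"deltas": [0,0,0,0,0,-1,1,0,0,0,0,0,-3,1,0,0,0,0,0,-6,1,0,0,0,0,0,-9,1,0,0,0,0,0,-12,1,0,0,0,0,0,-15,1,0,0,0,0,0,-18,1,0,0,0,0,0,-18,1]}}

```text
time: 3.9
tool_pos: [0.4648, 0.2839, 0.278]
ee_rot: [3.131, 0.001, 2.126]
wrist_force: [0.5, 0.1, -2.9]
width: 0.0241
finger_force: 30.0
```

Run:
```python
from h import *
o=robot.get_obs(); print(o['tool_pos'],o['ee_rot'],o['joint_positions'].round(3),o['wrist_force'])
n=np.array([.265,-.508,.8195]);n/=np.linalg.norm(n)
face=np.array([.6071,-.0438,.0960]); seat=face-.028*n
Rt=rot(o['ee_rot']); rv=R.align_vectors([-n],[Rt[:,2]])[0]
# minimal rotation
a=np.cross(Rt[:,2],-n); ang=np.arcsin(np.linalg.norm(a)); w=a/np.linalg.norm(a)*ang
Rn=R.from_rotvec(w).as_matrix()@Rt
print('turn tool',(Rt.T@w).round(4),'new euler',R.from_matrix(Rn).as_euler('xyz').round(3))
for h in (.09,.06): # tip h above seat along n
    t=seat+n*(h+.087); print(h,t.round(4),'shift cm',(Rt.T@(t-o['tool_pos'])*100).round(2))
```

```text
[0.46479245 0.28386546 0.27797581] [3.13145082e+00 1.13995493e-03 2.12580893e+00] [ 0.444  0.065  1.252 -0.     1.814 -0.111] [ 0.48089996  0.13659556 -2.88876203]
turn tool [-0.0364  0.6095 -0.    ] new euler [ 3.088 -0.608  2.146]
0.09 [ 0.6466 -0.1195  0.2181] shift cm [-43.85  -5.87   5.98]
0.06 [ 0.6386 -0.1043  0.1935] shift cm [-42.14  -5.76   8.43]
```

Emit:
{"name": "move_arm", "arguments": {"deltas": [-0.004,0.06,0,-5,-0.7,0,1,-0.008,0.14,0,-10,-1.3,0,1,-0.013,0.22,0,-15,-2,0,1,-0.018,0.3,0,-20,-2.7,0,1,-0.022,0.38,0,-25,-3.3,0,1,-0.027,0.46,0,-30,-4,0,1,-0.032,0.54,0,-35,-4.7,0,1,-0.036,0.61,0,-40,-5.4,0,1]}}

```text
time: 4.7
tool_pos: [0.6269, -0.0845, 0.2702]
ee_rot: [3.101, -0.614, 2.136]
wrist_force: [2.0, 0.6, -2.1]
width: 0.0238
finger_force: 30.0
```

```bash
cat > plan.py <<'E'
from h import *
n=np.array([.265,-.508,.8195]);n/=np.linalg.norm(n)
face=np.array([.6071,-.0438,.0960]); seat=face-.028*n
x=np.array([0,0,1])-n[2]*n;x/=np.linalg.norm(x);y=np.cross(n,x)
def rep():
    o=robot.get_obs(); Rt=rot(o['ee_rot']); d=-n
    w=np.cross(Rt[:,2],d)
    tip=o['tool_pos']+Rt[:,2]*.087-seat
    print('t',o['time'],'pos',np.round(o['tool_pos'],4),'j',o['joint_positions'].round(2),'turn',(Rt.T@w).round(3),'tip xyz seat mm',(1000*np.array([tip@x,tip@y,tip@n])).round(1),'F',np.round([o['wrist_force']@a for a in (x,y,n)],1))
    print('seat axes in tool: x',(Rt.T@x).round(3),'y',(Rt.T@y).round(3))
    return o,Rt
if __name__=='__main__': rep()
E
python3 plan.py
```

```text
t 4.7 pos [ 0.6269 -0.0845  0.2702] j [-0.42  0.61  0.69  0.49  2.29 -0.73] turn [-0.008 -0.005  0.   ] tip xyz seat mm [ 63.2   2.  109.7] F [-1.5 -2.  -1.5]
seat axes in tool: x [0.998 0.069 0.005] y [ 0.069 -0.998  0.008]
```

Emit:
{"name": "move_arm", "arguments": {"deltas": [0,0,0,-2,0,0,1,0,0,0,-3.8,0.2,0.5,1,0,0,0,-3.8,0.2,0.5,1,0,0,0,-3.8,0.2,0.5,1,0,0,0,-3.8,0.2,0.5,1]}}

```text
time: 5.2
tool_pos: [0.6433, -0.1027, 0.2492]
ee_rot: [3.098, -0.607, 2.143]
wrist_force: [1.1, -0.7, -2.5]
width: 0.0239
finger_force: 30.0
```

Run:
```python
from plan import *
rep(); s=snap('wrist','pics/w2.png'); P=cloud(s)-seat
L=np.stack([P@x,P@y,P@n],-1)*1000
np.save('L2.npy',L)
def fitplane(m,nm):
    q=L[m]; q=q[~np.isnan(q[:,0])]
    A=np.c_[q[:,:2],np.ones(len(q))]; k=np.linalg.lstsq(A,q[:,2],rcond=None)[0]
    for _ in range(5):
        r=abs(A@k-q[:,2])<1; k=np.linalg.lstsq(A[r],q[r,2],rcond=None)[0]
    print(nm,len(q),r.sum(),'slope deg',np.degrees(k[:2]).round(2),'h0',k[2].round(2),'ext',np.percentile(q[r],[1,99],axis=0).round(1).tolist()); return q[r]
f=fitplane((L[...,2]>24)&(L[...,2]<32)&(abs(L[...,0])<60)&(abs(L[...,1])<60),'face')
rr=np.hypot(L[...,0],L[...,1])
c=fitplane((L[...,2]>3)&(L[...,2]<14)&(rr>18)&(rr<32),'rim')
b=cv2.minAreaRect(f[:,:2].astype(np.float32)); print(b)
print('rim circ',cv2.minEnclosingCircle(c[:,:2].astype(np.float32)))
t=s['image']; hsv=cv2.cvtColor(t,cv2.COLOR_RGB2HSV)
br=(hsv[...,0]>18)&(hsv[...,0]<32)&(hsv[...,1]>110)&(L[...,2]>70)&(L[...,2]<280)
q=L[br]
for lo in range(80,220,15):
    a=q[(q[:,2]>lo)&(q[:,2]<lo+15)]
    if len(a): print(lo,len(a),a.mean(0).round(1),np.percentile(a[:,1],[2,98]).round(1))
print('min',np.percentile(q[:,2],[0.5,1,3]))
```

```text
t 5.2 pos [ 0.6433 -0.1027  0.2492] j [-0.43  0.67  0.64  0.47  2.28 -0.76] turn [-0.009  0.001  0.   ] tip xyz seat mm [ 31.1  -4.1 106. ] F [-2.4 -0.7 -1.5]
seat axes in tool: x [ 0.997  0.075 -0.002] y [ 0.075 -0.997  0.008]
face 5065 3988 slope deg [-0.02  0.12] h0 29.33 ext [[-45.7, -51.1, 28.3], [53.1, 56.9, 30.3]]
rim 822 595 slope deg [-0.61  0.89] h0 8.98 ext [[-23.8, -25.6, 7.7], [26.3, 31.1, 10.3]]
((-1.6377944946289062, 2.8584365844726562), (110.26536560058594, 109.27163696289062), 0.11107377707958221)
rim circ ((-1.2125035524368286, 2.7311806678771973), 29.40717887878418)
110 55 [ 36.2  -4.7 119. ] [-9.9  0.3]
125 87 [ 36.3  -4.3 132.4] [-9.7  0.6]
140 104 [ 36.3  -4.3 147.8] [-9.4  0.7]
155 107 [ 36.6  -4.4 162.4] [-9.3  0.4]
170 4 [ 37.4  -4.  170.9] [-5.2 -2.3]
185 288 [ 43.5  -4.7 194.8] [-15.6   6.6]
200 501 [ 43.3  -4.3 207.8] [-16.    7.2]
215 647 [ 43.4  -4.6 222.9] [-16.2   6.8]
min [118.12767622 122.22575998 137.29375512]
```

View pics/w2.png

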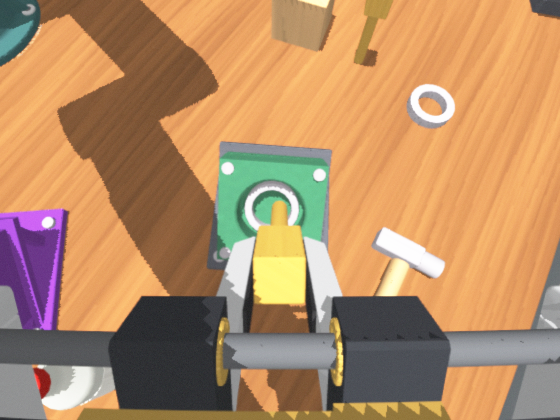

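The wrist view shows the cup ring at (272,210) in the green chock and the drift held with its tip at (280,205). The chock's centre is corrected by (-1.6, +2.8, +1.3) mm, and the cup is about 7.7 mm short of home and about 1° out of square. I'll move above the first press point.

Emit:
{"name": "move_arm", "arguments": {"deltas": [0,0,0.075,-1,-1.1,2,1,0,0,0.075,-2,-2.3,4,1,0,0,0.075,-3,-3.4,6.4,1,0,0,0.075,-3,-3.4,6.4,1,0,0,0.075,-3,-3.4,6.4,1,0,0,0.075,-3,-3.4,6.4,1,0,0,0.075,-3,-3.4,6.4,1]}}

```text
time: 5.95
tool_pos: [0.6116, -0.1109, 0.1784]
ee_rot: [-3.135, -0.607, 2.05]
wrist_force: [1.5, 0.2, -2.4]
width: 0.0239
finger_force: 30.0
```

```bash
sed -i 's/^def rep/seat=seat+(-1.6*x+2.8*y+1.3*n)\/1000\ndef rep/' plan.py; python3 plan.py
```

```text
t 5.95 pos [ 0.6116 -0.1109  0.1784] j [-0.46  0.6   0.88  0.4   2.13 -0.81] turn [-0.006  0.003 -0.   ] tip xyz seat mm [-1.9 24.8 42.5] F [-1.8 -1.4 -1.7]
seat axes in tool: x [ 1.    -0.001 -0.003] y [-0.001 -1.     0.006]
```

Emit:
{"name": "move_arm", "arguments": {"deltas": [-0.006,0.003,0,0.2,0,1.5,1,-0.006,0.003,0,0.2,0,2.8,1,-0.006,0.003,0,0.2,0,3.4,1,-0.006,0.003,0,0.2,0,3.6,1,-0.006,0.003,0,0.2,0,3.75,1,-0.006,0.003,0,0.2,0,3.9,1,-0.006,0.003,0,0.2,0,4.0,1,-0.006,0.003,0,0.2,0,4.1,1]}}

```text
time: 6.75
tool_pos: [0.5989, -0.0897, 0.1452]
ee_rot: [-3.138, -0.611, 2.048]
wrist_force: [1.2, -3.5, 3.6]
width: 0.0237
finger_force: 30.0
```

```bash
sed -i 's/\.087-seat/.0825-seat/' plan.py; python3 plan.py
```

```text
t 6.75 pos [ 0.5989 -0.0897  0.1452] j [-0.45  0.56  1.    0.4   2.05 -0.82] turn [-0.001 -0.001  0.   ] tip xyz seat mm [-0.3 25.8  5.7] F [-1.   0.6  5.1]
seat axes in tool: x [ 1.    -0.003  0.001] y [-0.003 -1.     0.001]
```

Emit:
{"name": "move_arm", "arguments": {"deltas": [0,0,0,0,0,-0.8,1,0,0,0,0,2.5,-0.8,1,0,0,0,0,5,-0.8,1,0,0,0,0,5,-0.6,1,0,0,0,0,5,-0.3,1,0,0,0,0,5,-0.1,1,0,0,0,0,5,0,1,0,0,0,0,5,0.1,1]}}

```text
time: 7.55
tool_pos: [0.643, -0.0661, 0.1441]
ee_rot: [-3.14, -0.611, 2.048]
wrist_force: [4.0, -3.1, 3.7]
width: 0.024
finger_force: 30.0
```

```bash
python3 plan.py
```

```text
t 7.55 pos [ 0.643  -0.0661  0.1441] j [-0.39  0.64  0.89  0.43  2.06 -0.75] turn [ 0.001 -0.001 -0.   ] tip xyz seat mm [ -0.6 -24.3   4.5] F [-1.6 -2.1  5.7]
seat axes in tool: x [ 1.    -0.003  0.001] y [-0.003 -1.    -0.001]
```

Emit:
{"name": "move_arm", "arguments": {"deltas": [0,0,0,0,0,-0.8,1,0,0,0,-1.2,-1.2,-0.8,1,0,0,0,-2.5,-2.5,-0.8,1,0,0,0,-2.5,-2.5,-0.6,1,0,0,0,-2.5,-2.5,-0.3,1,0,0,0,-2.5,-2.5,-0.15,1,0,0,0,-2.5,-2.5,-0.05,1,0,0,0,-2.5,-2.5,0.05,1]}}

```text
time: 8.35
tool_pos: [0.6296, -0.0961, 0.1295]
ee_rot: [-3.136, -0.609, 2.047]
wrist_force: [0.0, -7.9, 3.1]
width: 0.0241
finger_force: 30.0
```

```bash
python3 plan.py
```

```text
t 8.35 pos [ 0.6296 -0.0961  0.1295] j [-0.44  0.65  0.91  0.4   2.06 -0.81] turn [-0.003  0.001  0.   ] tip xyz seat mm [-25.8   1.7   4.2] F [-4.   3.6  6.5]
seat axes in tool: x [ 1.    -0.004 -0.001] y [-0.004 -1.     0.003]
```

Emit:
{"name": "move_arm", "arguments": {"deltas": [0,0,0,0,0,-0.8,1,0,0,0,2.5,0,-0.8,1,0,0,0,5,0,-0.8,1,0,0,0,5,0,-0.5,1,0,0,0,5,0,-0.2,1,0,0,0,5,0,-0.1,1,0,0,0,5,0,0,1,0,0,0,5,0,0.05,1]}}

```text
time: 9.15
tool_pos: [0.6111, -0.0578, 0.1575]
ee_rot: [-3.14, -0.615, 2.05]
wrist_force: [0.5, -0.2, 5.8]
width: 0.0238
finger_force: 30.0
```

```bash
python3 plan.py
```

```text
t 9.15 pos [ 0.6111 -0.0578  0.1575] j [-0.4   0.56  0.98  0.43  2.05 -0.77] turn [-0.    -0.005  0.   ] tip xyz seat mm [25.6  0.1  2.8] F [ 3.  -0.3  4.9]
seat axes in tool: x [ 1.    -0.002  0.005] y [-0.002 -1.     0.   ]
```

Emit:
{"name": "move_arm", "arguments": {"deltas": [0,0,0,0,0,-0.8,1,0,0,0,-1.2,-1.2,-0.8,1,0,0,0,-2.5,-2.5,-0.8,1,0,0,0,-2.5,-2.5,-0.5,1,0,0,0,-2.5,-2.5,-0.25,1,0,0,0,-2.5,-2.5,-0.15,1,0,0,0,-2.5,-2.5,-0.05,1,0,0,0,-2.5,-2.5,0.05,1]}}

```text
time: 9.95
tool_pos: [0.5974, -0.0894, 0.1424]
ee_rot: [-3.135, -0.61, 2.045]
wrist_force: [-1.0, -5.5, 1.9]
width: 0.0238
finger_force: 30.0
```

```bash
python3 plan.py
```

```text
t 9.95 pos [ 0.5974 -0.0894  0.1424] j [-0.45  0.56  1.01  0.39  2.04 -0.83] turn [-0.003 -0.    -0.   ] tip xyz seat mm [-1.3 27.2  2.8] F [-2.6  3.4  4.1]
seat axes in tool: x [ 1.    -0.005  0.   ] y [-0.005 -1.     0.003]
```

Emit:
{"name": "move_arm", "arguments": {"deltas": [0,0,0,0,0,-0.8,1,0,0,0,0,2.5,-0.8,1,0,0,0,0,5,-0.8,1,0,0,0,0,5,-0.4,1,0,0,0,0,5,-0.2,1,0,0,0,0,5,-0.1,1,0,0,0,0,5,0,1,0,0,0,0,5,0.1,1]}}

```text
time: 10.75
tool_pos: [0.6425, -0.0645, 0.142]
ee_rot: [-3.141, -0.611, 2.048]
wrist_force: [5.7, -2.3, 3.5]
width: 0.0238
finger_force: 30.0
```

```bash
python3 plan.py
```

```text
t 10.75 pos [ 0.6425 -0.0645  0.142 ] j [-0.39  0.64  0.89  0.43  2.06 -0.75] turn [ 0.001 -0.001 -0.   ] tip xyz seat mm [ -0.4 -24.7   1.9] F [-1.8 -4.   5.5]
seat axes in tool: x [ 1.    -0.003  0.001] y [-0.003 -1.    -0.001]
```

Emit:
{"name": "move_arm", "arguments": {"deltas": [0,0,0,0,0,-0.8,1,0,0,0,-1.2,-1.2,-0.8,1,0,0,0,-2.5,-2.4,-0.8,1,0,0,0,-2.5,-2.4,-0.4,1,0,0,0,-2.5,-2.4,-0.2,1,0,0,0,-2.5,-2.4,-0.1,1,0,0,0,-2.5,-2.4,0,1,0,0,0,-2.5,-2.4,0.05,1]}}

```text
time: 11.55
tool_pos: [0.6294, -0.0954, 0.1267]
ee_rot: [-3.135, -0.61, 2.044]
wrist_force: [0.7, -7.6, 1.8]
width: 0.0235
finger_force: 30.0
```

```bash
python3 plan.py
```

```text
t 11.55 pos [ 0.6294 -0.0954  0.1267] j [-0.43  0.65  0.92  0.4   2.05 -0.81] turn [-0.003  0.    -0.   ] tip xyz seat mm [-26.7   1.5   1.5] F [-4.8  2.9  5.6]
seat axes in tool: x [ 1.    -0.006 -0.   ] y [-0.006 -1.     0.003]
```

Emit:
{"name": "move_arm", "arguments": {"deltas": [0,0,0,0,0,-0.8,1,0,0,0,2.5,0,-0.8,1,0,0,0,5,0,-0.8,1,0,0,0,5,0,-0.4,1,0,0,0,5,0,-0.2,1,0,0,0,5,0,-0.1,1,0,0,0,5,0,0,1,0,0,0,5,0,0.05,1]}}

```text
time: 12.35
tool_pos: [0.6111, -0.0566, 0.1547]
ee_rot: [-3.138, -0.615, 2.048]
wrist_force: [1.1, -1.2, 5.0]
width: 0.0239
finger_force: 30.0
```

```bash
python3 plan.py
```

```text
t 12.35 pos [ 0.6111 -0.0566  0.1547] j [-0.4   0.56  0.99  0.43  2.05 -0.77] turn [-0.001 -0.004 -0.   ] tip xyz seat mm [24.8 -0.3 -0.1] F [ 1.6 -0.4  5. ]
seat axes in tool: x [ 1.    -0.003  0.004] y [-0.003 -1.     0.001]
```

Emit:
{"name": "move_arm", "arguments": {"deltas": [0,0,0,0,0,-0.8,1,0,0,0,-1.2,-1.2,-0.8,1,0,0,0,-2.5,-2.4,-0.8,1,0,0,0,-2.4,-2.4,-0.4,1,0,0,0,-2.4,-2.4,-0.2,1,0,0,0,-2.4,-2.4,-0.1,1,0,0,0,-2.4,-2.4,0,1,0,0,0,-2.4,-2.4,0.1,1]}}

```text
time: 13.15
tool_pos: [0.598, -0.0862, 0.1404]
ee_rot: [-3.135, -0.61, 2.045]
wrist_force: [-0.4, -6.4, 2.4]
width: 0.0236
finger_force: 30.0
```

```bash
python3 plan.py
```

```text
t 13.15 pos [ 0.598  -0.0862  0.1404] j [-0.44  0.56  1.02  0.4   2.04 -0.82] turn [-0.003 -0.     0.   ] tip xyz seat mm [-0.3 25.1 -0.2] F [-3.2  3.3  5.1]
seat axes in tool: x [ 1.    -0.005  0.   ] y [-0.005 -1.     0.003]
```

Emit:
{"name": "move_arm", "arguments": {"deltas": [0,0,0,0,0,-0.8,1,0,0,0,0,2.5,-0.8,1,0,0,0,0,4.9,-0.8,1,0,0,0,0,4.9,-0.4,1,0,0,0,0,4.9,-0.2,1,0,0,0,0,4.9,-0.1,1,0,0,0,0,4.9,0,1,0,0,0,0,4.9,0.05,1]}}

```text
time: 13.95
tool_pos: [0.6421, -0.062, 0.1404]
ee_rot: [-3.14, -0.612, 2.048]
wrist_force: [5.3, -2.3, 2.9]
width: 0.024
finger_force: 30.0
```

```bash
python3 plan.py
```

```text
t 13.95 pos [ 0.6421 -0.062   0.1404] j [-0.39  0.64  0.9   0.43  2.05 -0.75] turn [ 0.001 -0.002  0.   ] tip xyz seat mm [  0.7 -25.5  -0.8] F [-2.  -3.6  4.9]
seat axes in tool: x [ 1.    -0.003  0.002] y [-0.003 -1.    -0.001]
```

Emit:
{"name": "move_arm", "arguments": {"deltas": [0,0,0,0,0,-0.8,1,0,0,0,-1.2,-1.2,-0.8,1,0,0,0,-2.5,-2.4,-0.8,1,0,0,0,-2.5,-2.4,-0.3,1,0,0,0,-2.5,-2.4,-0.15,1,0,0,0,-2.5,-2.4,-0.05,1,0,0,0,-2.5,-2.4,0,1,0,0,0,-2.5,-2.4,0.05,1]}}

```text
time: 14.75
tool_pos: [0.6291, -0.0928, 0.1249]
ee_rot: [-3.134, -0.61, 2.044]
wrist_force: [0.7, -6.9, 2.7]
width: 0.0236
finger_force: 30.0
```

```bash
python3 plan.py
```

```text
t 14.75 pos [ 0.6291 -0.0928  0.1249] j [-0.43  0.64  0.92  0.4   2.05 -0.81] turn [-0.003 -0.     0.   ] tip xyz seat mm [-25.8   0.6  -1.4] F [-3.7  2.5  5.9]
seat axes in tool: x [ 1.    -0.006  0.   ] y [-0.006 -1.     0.003]
```

Emit:
{"name": "move_arm", "arguments": {"deltas": [0,0,0,0,0,-0.8,1,0,0,0,2.5,0,-0.8,1,0,0,0,5,0,-0.8,1,0,0,0,5,0,-0.4,1,0,0,0,5,0,-0.2,1,0,0,0,5,0,-0.1,1,0,0,0,5,0,-0.05,1,0,0,0,5,0,0,1]}}

```text
time: 15.55
tool_pos: [0.611, -0.0545, 0.1538]
ee_rot: [-3.138, -0.614, 2.048]
wrist_force: [1.2, -1.8, 6.7]
width: 0.0237
finger_force: 30.0
```

```bash
python3 plan.py
```

```text
t 15.55 pos [ 0.611  -0.0545  0.1538] j [-0.4   0.56  0.99  0.43  2.05 -0.77] turn [-0.002 -0.004  0.   ] tip xyz seat mm [25.8 -1.2 -2. ] F [ 2.1 -0.2  6.7]
seat axes in tool: x [ 1.    -0.003  0.004] y [-0.003 -1.     0.002]
```

Emit:
{"name": "move_arm", "arguments": {"deltas": [0,0,0,0,0,-1.5,1,0,0,0,0,0,-4,1,0,0,0,0,0,-6,1,0,0,0,0,0,-6,1,0,0,0,0,0,-6,1,0,0,0,0,0,-6,1]}}

```text
time: 16.15
tool_pos: [0.6262, -0.0842, 0.1999]
ee_rot: [-3.133, -0.617, 2.045]
wrist_force: [0.7, 0.5, -3.3]
width: 0.024
finger_force: 30.0
```

```bash
cat > look.py <<'E'
import sys
from plan import *
rep(); s=snap('wrist',sys.argv[1]); P=cloud(s)-seat
L=np.stack([P@x,P@y,P@n],-1)*1000
def fp(m,nm):
    q=L[m]; q=q[~np.isnan(q[:,0])]
    A=np.c_[q[:,:2],np.ones(len(q))]; r=abs(q[:,2]-np.median(q[:,2]))<2
    for _ in range(6):
        k=np.linalg.lstsq(A[r],q[r,2],rcond=None)[0]; r=abs(A@k-q[:,2])<.8
    print(nm,len(q),r.sum(),'slope deg',np.degrees(k[:2]).round(2),'h0',k[2].round(2),'mean',q[r].mean(0).round(1),'ext',np.percentile(q[r],[1,99],axis=0).round(1).tolist()); return k
rr=np.hypot(L[...,0],L[...,1]); hsv=cv2.cvtColor(s['image'],cv2.COLOR_RGB2HSV)
f=fp((L[...,2]>24)&(L[...,2]<32)&(abs(L[...,0])<60)&(abs(L[...,1])<60)&(rr>40),'face')
grey=hsv[...,1]<70
c=fp((L[...,2]>-6)&(L[...,2]<11)&(rr>22.5)&(rr<29.5)&grey,'rim')
fp((L[...,2]>-8)&(L[...,2]<11)&(rr>32)&(rr<35.5)&~grey,'ledge(exp -2)')
print('face-rim',f[2]-c[2],'(home 28)')
br=(hsv[...,0]>18)&(hsv[...,0]<32)&(hsv[...,1]>110)&(L[...,2]>35)&(rr<60)
q=L[br]; h=np.histogram(q[:,2],np.arange(40,200,5)); print(list(zip(h[1].astype(int),h[0])))
E
python3 look.py pics/w3.png
```

```text
t 16.15 pos [ 0.6262 -0.0842  0.1999] j [-0.42  0.61  0.83  0.44  2.17 -0.74] turn [-0.005 -0.006 -0.   ] tip xyz seat mm [25.1 -0.7 54.9] F [-1.7 -0.9 -2.8]
seat axes in tool: x [ 1.    -0.005  0.006] y [-0.005 -1.     0.005]
face 5907 4137 slope deg [-0.01  0.11] h0 28.01 mean [22.8  0.2 28. ] ext [[-42.1, -54.2, 27.2], [55.0, 54.3, 28.8]]
rim 826 585 slope deg [-1.53  0.99] h0 0.49 mean [10.4  0.5  0.2] ext [[-16.8, -27.8, -1.0], [28.7, 28.2, 1.8]]
ledge(exp -2) 364 218 slope deg [-0.03  0.13] h0 -2.01 mean [-3.1  3.4 -2. ] ext [[-22.0, -34.9, -2.8], [19.8, 35.0, -1.2]]
face-rim 27.511536794099946 (home 28)
[(np.int64(40), np.int64(0)), (np.int64(45), np.int64(0)), (np.int64(50), np.int64(0)), (np.int64(55), np.int64(14)), (np.int64(60), np.int64(20)), (np.int64(65), np.int64(28)), (np.int64(70), np.int64(29)), (np.int64(75), np.int64(25)), (np.int64(80), np.int64(31)), (np.int64(85), np.int64(32)), (np.int64(90), np.int64(36)), (np.int64(95), np.int64(39)), (np.int64(100), np.int64(35)), (np.int64(105), np.int64(41)), (np.int64(110), np.int64(25)), (np.int64(115), np.int64(0)), (np.int64(120), np.int64(0)), (np.int64(125), np.int64(0)), (np.int64(130), np.int64(44)), (np.int64(135), np.int64(122)), (np.int64(140), np.int64(142)), (np.int64(145), np.int64(152)), (np.int64(150), np.int64(164)), (np.int64(155), np.int64(184)), (np.int64(160), np.int64(193)), (np.int64(165), np.int64(217)), (np.int64(170), np.int64(247)), (np.int64(175), np.int64(2445)), (np.int64(180), np.int64(2)), (np.int64(185), np.int64(0)), (np.int64(190), np.int64(0))]
```

View pics/w3.png

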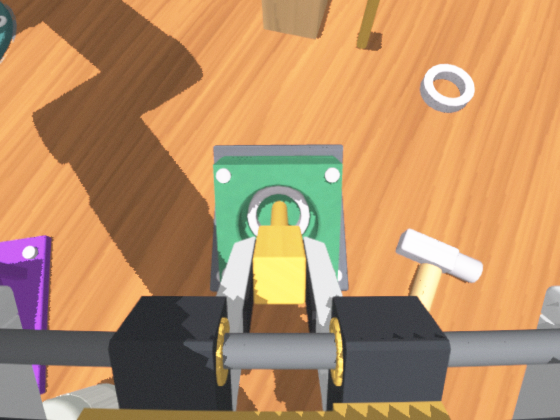

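The drift at (280,212) is over the ring at (278,212). The depth data put the +x and -y sides home (about 0), with the -x and +y sides still about 1 mm high. I'll press those next.

Emit:
{"name": "move_arm", "arguments": {"deltas": [0,0,0,-2.4,-2.4,1,1,0,0,0,-2.4,-2.4,4,1,0,0,0,-2.4,-2.4,5.4,1,0,0,0,-2.4,-2.4,5.7,1,0,0,0,-2.4,-2.4,5.85,1,0,0,0,-2.4,-2.4,5.95,1,0,0,0,-2.4,-2.4,6.0,1,0,0,0,-2.4,-2.4,6.05,1]}}

```text
time: 17.0
tool_pos: [0.5984, -0.0828, 0.1402]
ee_rot: [-3.137, -0.613, 2.048]
wrist_force: [-0.2, -3.7, 3.8]
width: 0.0234
finger_force: 30.0
```

```bash
python3 plan.py
```

```text
t 17.0 pos [ 0.5984 -0.0828  0.1402] j [-0.44  0.56  1.02  0.4   2.04 -0.82] turn [-0.002 -0.003  0.   ] tip xyz seat mm [ 2.1 23.1 -2. ] F [-0.5  1.9  4.9]
seat axes in tool: x [ 1.    -0.003  0.003] y [-0.003 -1.     0.002]
```

Emit:
{"name": "move_arm", "arguments": {"deltas": [0,0,0,0,0,-0.8,1,0,0,0,-1.2,1.2,-0.8,1,0,0,0,-2.5,2.4,-0.8,1,0,0,0,-2.5,2.4,-0.3,1,0,0,0,-2.5,2.4,-0.15,1,0,0,0,-2.5,2.4,-0.1,1,0,0,0,-2.5,2.4,-0.05,1,0,0,0,-2.5,2.4,0,1]}}

```text
time: 17.8
tool_pos: [0.6296, -0.0901, 0.1257]
ee_rot: [-3.139, -0.611, 2.048]
wrist_force: [3.2, -5.0, 1.3]
width: 0.024
finger_force: 30.0
```

```bash
python3 plan.py
```

```text
t 17.8 pos [ 0.6296 -0.0901  0.1257] j [-0.43  0.64  0.93  0.41  2.04 -0.81] turn [-0.    -0.001 -0.   ] tip xyz seat mm [-23.4  -1.3  -2. ] F [-4.1 -0.6  4.4]
seat axes in tool: x [ 1.    -0.003  0.001] y [-0.003 -1.     0.   ]
```

Emit:
{"name": "move_arm", "arguments": {"deltas": [0,0,0,-0.1,-0.1,0.05,1,0,0,0,-0.1,-0.1,0.1,1,0,0,0,-0.1,-0.1,0.1,1,0,0,0,-0.1,-0.1,0.1,1]}}

```text
time: 18.2
tool_pos: [0.6294, -0.0903, 0.1256]
ee_rot: [3.141, -0.611, 2.05]
wrist_force: [4.2, -3.0, 3.9]
width: 0.0237
finger_force: 30.0
```

```bash
python3 plan.py
```

```text
t 18.2 pos [ 0.6294 -0.0903  0.1256] j [-0.43  0.64  0.93  0.41  2.04 -0.81] turn [ 0.002 -0.001  0.   ] tip xyz seat mm [-23.6  -1.2  -2. ] F [-1.6 -2.4  5.8]
seat axes in tool: x [ 1.    -0.001  0.001] y [-0.001 -1.    -0.002]
```

Emit:
{"name": "move_arm", "arguments": {"deltas": [0,0,0,0,0,0.1,1,0,0,0,0,0,0.2,1,0,0,0,0,0,0.2,1,0,0,0,0,0,0.2,1]}}

```text
time: 18.6
tool_pos: [0.6292, -0.0901, 0.1255]
ee_rot: [3.139, -0.609, 2.05]
wrist_force: [5.1, -7.3, 8.5]
width: 0.0239
finger_force: 30.0
```

```bash
python3 plan.py
```

```text
t 18.6 pos [ 0.6292 -0.0901  0.1255] j [-0.43  0.64  0.93  0.41  2.04 -0.81] turn [0.003 0.002 0.   ] tip xyz seat mm [-23.6  -1.2  -2.2] F [-2.4 -1.2 12. ]
seat axes in tool: x [ 1.    -0.001 -0.002] y [-0.001 -1.    -0.003]
```

Emit:
{"name": "move_arm", "arguments": {"deltas": [0,0,0,0,0,-1.1,1,0,0,0,1.2,-1.2,-1.1,1,0,0,0,2.3,-2.6,-1.1,1,0,0,0,2.3,-2.6,-0.5,1,0,0,0,2.3,-2.6,-0.3,1,0,0,0,2.3,-2.6,-0.2,1,0,0,0,2.3,-2.6,-0.1,1,0,0,0,2.3,-2.6,0,1]}}

```text
time: 19.4
tool_pos: [0.5961, -0.0858, 0.1387]
ee_rot: [-3.138, -0.612, 2.049]
wrist_force: [0.6, -9.4, 14.5]
width: 0.0239
finger_force: 30.0
```

```bash
python3 plan.py
```

```text
t 19.4 pos [ 0.5961 -0.0858  0.1387] j [-0.44  0.56  1.03  0.4   2.04 -0.83] turn [-0.002 -0.001 -0.   ] tip xyz seat mm [-0.2 26.6 -2.4] F [ 1.2  3.8 16.8]
seat axes in tool: x [ 1.    -0.002  0.001] y [-0.002 -1.     0.002]
```

Emit:
{"name": "move_arm", "arguments": {"deltas": [0,0,0,0,0,-1.1,1,0,0,0,0,2.5,-1.1,1,0,0,0,0,5,-1.1,1,0,0,0,0,5,-0.5,1,0,0,0,0,5,-0.3,1,0,0,0,0,5,-0.2,1,0,0,0,0,5,-0.1,1,0,0,0,0,5,0,1]}}

```text
time: 20.2
tool_pos: [0.6436, -0.0622, 0.138]
ee_rot: [3.135, -0.608, 2.052]
wrist_force: [7.8, -6.2, 10.9]
width: 0.024
finger_force: 30.0
```

```bash
python3 plan.py
```

```text
t 20.2 pos [ 0.6436 -0.0622  0.138 ] j [-0.39  0.64  0.9   0.43  2.04 -0.76] turn [ 0.006  0.002 -0.   ] tip xyz seat mm [ -1.7 -27.1  -2.4] F [-1.2 -4.  14.1]
seat axes in tool: x [ 1.     0.    -0.002] y [ 0.    -1.    -0.006]
```

Emit:
{"name": "move_arm", "arguments": {"deltas": [0,0,0,0,0,-1.1,1,0,0,0,1.2,-1.2,-1.1,1,0,0,0,2.6,-2.6,-1.1,1,0,0,0,2.6,-2.6,-0.5,1,0,0,0,2.6,-2.6,-0.3,1,0,0,0,2.6,-2.6,-0.2,1,0,0,0,2.6,-2.6,-0.1,1,0,0,0,2.6,-2.6,0,1]}}

```text
time: 21.0
tool_pos: [0.6079, -0.0562, 0.1532]
ee_rot: [-3.138, -0.611, 2.048]
wrist_force: [1.5, -9.7, 14.9]
width: 0.0237
finger_force: 30.0
```

```bash
python3 plan.py
```

```text
t 21.0 pos [ 0.6079 -0.0562  0.1532] j [-0.4   0.55  1.    0.42  2.04 -0.77] turn [-0.002 -0.001 -0.   ] tip xyz seat mm [25.2  2.4 -2.4] F [ 1.   3.2 17.6]
seat axes in tool: x [ 1.    -0.003  0.001] y [-0.003 -1.     0.002]
```

Emit:
{"name": "move_arm", "arguments": {"deltas": [0,0,0,0,0,0.1,1,0,0,0,0,0,0.2,1,0,0,0,0,0,0.2,1,0,0,0,0,0,0.2,1]}}

```text
time: 21.4
tool_pos: [0.6077, -0.0561, 0.1532]
ee_rot: [-3.14, -0.609, 2.049]
wrist_force: [0.9, -10.0, 17.1]
width: 0.0239
finger_force: 30.0
```

```bash
python3 plan.py
```

```text
t 21.4 pos [ 0.6077 -0.0561  0.1532] j [-0.4   0.55  1.01  0.42  2.04 -0.77] turn [-0.     0.001  0.   ] tip xyz seat mm [25.1  2.3 -2.5] F [ 2.2  3.8 19.3]
seat axes in tool: x [ 1.    -0.002 -0.001] y [-0.002 -1.     0.   ]
```

Emit:
{"name": "move_arm", "arguments": {"deltas": [0,0,0,0,0,0.1,1,0,0,0,0,0,0.2,1,0,0,0,0,0,0.2,1,0,0,0,0,0,0.2,1]}}

```text
time: 21.8
tool_pos: [0.6079, -0.0563, 0.1526]
ee_rot: [-3.141, -0.606, 2.049]
wrist_force: [1.5, -13.7, 20.3]
width: 0.0242
finger_force: 30.0
```

```bash
python3 plan.py
```

```text
t 21.8 pos [ 0.6079 -0.0563  0.1526] j [-0.4   0.55  1.01  0.42  2.03 -0.77] turn [ 0.002  0.004 -0.   ] tip xyz seat mm [24.3  2.2 -2.9] F [ 1.1  5.  24. ]
seat axes in tool: x [ 1.    -0.003 -0.004] y [-0.003 -1.    -0.002]
```

Emit:
{"name": "move_arm", "arguments": {"deltas": [0,0,0,0,0,-0.6,1,0,0,0,0,0,-2,1,0,0,0,0,0,-5,1,0,0,0,0,0,-7,1,0,0,0,0,0,-7,1,0,0,0,0,0,-7,1,0,0,0,0,0,-7,1]}}

```text
time: 22.5
tool_pos: [0.6247, -0.0871, 0.2012]
ee_rot: [-3.133, -0.617, 2.046]
wrist_force: [-0.3, 0.6, -3.3]
width: 0.0236
finger_force: 30.0
```

```bash
python3 look.py pics/w4.png
```

```text
t 22.5 pos [ 0.6247 -0.0871  0.2012] j [-0.43  0.61  0.83  0.44  2.17 -0.74] turn [-0.005 -0.007 -0.   ] tip xyz seat mm [24.4  2.1 57.1] F [-1.3  0.  -3.1]
seat axes in tool: x [ 1.    -0.005  0.007] y [-0.005 -1.     0.005]
face 5879 4172 slope deg [-0.01  0.06] h0 28.01 mean [22.9 -0.7 28. ] ext [[-42.8, -54.2, 27.2], [54.9, 54.2, 28.8]]
rim 834 601 slope deg [-0.17  0.18] h0 -0.13 mean [10.8 -0.6 -0.2] ext [[-17.6, -28.1, -1.0], [28.6, 28.9, 0.6]]
ledge(exp -2) 367 210 slope deg [0.26 0.09] h0 -2.08 mean [-3.   2.3 -2.1] ext [[-22.8, -35.1, -2.9], [20.3, 35.0, -1.3]]
face-rim 28.139513660841125 (home 28)
[(np.int64(40), np.int64(0)), (np.int64(45), np.int64(0)), (np.int64(50), np.int64(0)), (np.int64(55), np.int64(1)), (np.int64(60), np.int64(25)), (np.int64(65), np.int64(27)), (np.int64(70), np.int64(22)), (np.int64(75), np.int64(30)), (np.int64(80), np.int64(27)), (np.int64(85), np.int64(34)), (np.int64(90), np.int64(31)), (np.int64(95), np.int64(39)), (np.int64(100), np.int64(41)), (np.int64(105), np.int64(40)), (np.int64(110), np.int64(36)), (np.int64(115), np.int64(18)), (np.int64(120), np.int64(0)), (np.int64(125), np.int64(0)), (np.int64(130), np.int64(0)), (np.int64(135), np.int64(97)), (np.int64(140), np.int64(132)), (np.int64(145), np.int64(152)), (np.int64(150), np.int64(158)), (np.int64(155), np.int64(183)), (np.int64(160), np.int64(189)), (np.int64(165), np.int64(211)), (np.int64(170), np.int64(231)), (np.int64(175), np.int64(2469)), (np.int64(180), np.int64(98)), (np.int64(185), np.int64(0)), (np.int64(190), np.int64(0))]
```

The cup is home: the face-to-rim depth is 28.1 mm and the rim is square within 0.25°. Now I'll return the drift.

```bash
cat > back.py <<'E'
import sys
from h import *
def back(t,yaw=2.126):
    o=robot.get_obs(); Rt=rot(o['ee_rot']); Rg=R.from_euler('xyz',[np.pi,0,yaw]).as_matrix()
    print(o['tool_pos'].round(4),'turn',R.from_matrix(Rt.T@Rg).as_rotvec().round(3),'shift cm',(Rt.T@(np.array(t)-o['tool_pos'])*100).round(2),'up in tool',Rt[2].round(3))
if __name__=='__main__':
    back([float(a) for a in sys.argv[1:4]])
E
python3 back.py .463 .283 .275
```

```text
[ 0.6246 -0.0871  0.2015] turn [ 0.017 -0.617 -0.075] shift cm [37.12  2.71 17.3 ] up in tool [ 0.579 -0.007 -0.816]
```

Emit:
{"name": "move_arm", "arguments": {"deltas": [0,0,0,2.2,0,-3,1,0,0,0,4.3,0,-6.1,1,0.002,-0.07,-0.009,7.9,0.3,-3.5,1,0.004,-0.14,-0.017,11.6,0.6,-0.9,1,0.006,-0.21,-0.026,15.3,0.9,1.7,1,0.008,-0.28,-0.034,18.9,1.2,4.3,1,0.01,-0.35,-0.043,22.5,1.5,6.9,1,0.011,-0.42,-0.051,26.2,1.8,9.5,1]}}

```text
time: 23.35
tool_pos: [0.5152, 0.1608, 0.2758]
ee_rot: [3.137, -0.193, 2.103]
wrist_force: [0.3, 1.2, -3.8]
width: 0.0236
finger_force: 30.0
```

```bash
python3 back.py .463 .283 .275
```

```text
[0.5152 0.1608 0.2758] turn [ 0.007 -0.193 -0.024] shift cm [12.92  1.69  2.61] up in tool [ 0.191  0.004 -0.981]
```

Emit:
{"name": "move_arm", "arguments": {"deltas": [0.002,-0.06,-0.008,4,0.5,0.8,1,0.004,-0.13,-0.016,8,1,1.6,1,0.007,-0.193,-0.024,12,1.6,2.4,1,0.007,-0.193,-0.024,12.9,1.7,2.6,1,0.007,-0.193,-0.024,12.9,1.7,2.6,1,0.007,-0.193,-0.024,12.9,1.7,2.6,1,0.007,-0.193,-0.024,12.9,1.7,2.6,1,0.007,-0.193,-0.024,12.9,1.7,2.6,1]}}

```text
time: 24.15
tool_pos: [0.4664, 0.2794, 0.2759]
ee_rot: [3.141, -0.001, 2.122]
wrist_force: [0.4, 0.6, -3.0]
width: 0.0235
finger_force: 30.0
```

```bash
python3 back.py .463 .283 .275
python3 - <<'E'
from h import *
o=robot.get_obs();s=snap('wrist','pics/w5.png'); P=cloud(s); hsv=cv2.cvtColor(s['image'],cv2.COLOR_RGB2HSV)
m=(P[...,2]>.082)&(P[...,2]<.089)&(abs(P[...,0]-.463)<.06)&(abs(P[...,1]-.283)<.06)
q=P[m];print('top',len(q),cv2.minAreaRect((q[:,:2]*1000).astype(np.float32)),np.median(q[:,2]))
br=(hsv[...,0]>15)&(hsv[...,0]<34)&(hsv[...,1]>100)&(P[...,2]>.15)&(P[...,2]<.33)&(np.hypot(P[...,0]-.463,P[...,1]-.283)<.04)
q=P[br]
for lo in np.arange(.18,.32,.015):
    a=q[(q[:,2]>lo)&(q[:,2]<lo+.015)]
    if len(a): print(lo.round(3),len(a),a.mean(0).round(4),a.min(0).round(4))
# camera direction
print('cam',s['T'][:3,3])
E
```

```text
[0.4664 0.2794 0.2759] turn [ 0.    -0.001 -0.004] shift cm [ 0.48 -0.11  0.1 ] up in tool [ 0.001  0.    -1.   ]
top 4863 ((463.1115417480469, 282.4850158691406), (79.19359588623047, 80.99174499511719), 12.282814025878906) 0.08550130464262828
0.18 3 [0.4664 0.284  0.1947] [0.4632 0.2828 0.1946]
0.195 75 [0.4642 0.2839 0.2032] [0.4604 0.2781 0.1953]
0.21 94 [0.4639 0.2838 0.2178] [0.4603 0.279  0.21  ]
0.225 114 [0.4642 0.2836 0.2328] [0.4605 0.2772 0.2251]
0.24 81 [0.4638 0.2841 0.2457] [0.4607 0.2799 0.24  ]
0.255 2 [0.4646 0.2916 0.2689] [0.4599 0.2889 0.2683]
0.27 418 [0.4605 0.2896 0.2779] [0.4506 0.2774 0.27  ]
0.285 530 [0.4606 0.2895 0.2927] [0.4508 0.2772 0.285 ]
0.3 2849 [0.4653 0.2822 0.3125] [0.4512 0.264  0.3   ]
0.315 194 [0.4668 0.2805 0.3155] [0.4535 0.267  0.315 ]
cam [0.42652972 0.34513409 0.45563673]
```

View pics/w5.png

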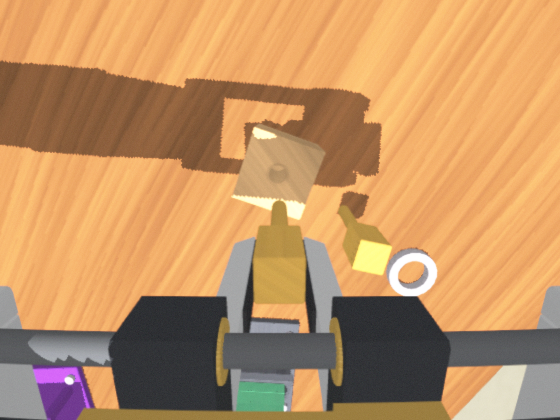

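The view shows the drift tip at (280,208), the hole mouth at (278,172) and the large drift at (370,250), clear of the path. The drift hangs straight, so I'll centre it over the hole.

Emit:
{"name": "move_arm", "arguments": {"deltas": [0,0,-0.004,0.45,-0.1,1,1,0,0,-0.004,0.45,-0.1,4,1,0,0,-0.004,0.45,-0.1,7,1,0,0,-0.004,0.45,-0.1,8.5,1,0,0,-0.004,0.45,-0.1,8.5,1,0,0,-0.004,0.45,-0.1,8.5,1,0,0,-0.004,0.45,-0.1,8.5,1,0,0,-0.004,0.45,-0.1,8.5,1]}}

```text
time: 25.0
tool_pos: [0.4633, 0.285, 0.1932]
ee_rot: [3.137, -0.0, 2.13]
wrist_force: [-0.3, 0.5, -3.6]
width: 0.0241
finger_force: 30.0
```

```bash
python3 back.py .463 .2826 .0915
```

```text
[0.4633 0.285  0.1932] turn [ 0.005 -0.     0.004] shift cm [-0.19 -0.2  10.17] up in tool [ 0.     0.005 -1.   ]
```

Emit:
{"name": "move_arm", "arguments": {"deltas": [0,0,0,-0.15,-0.15,0,1,0,0,0,-0.15,-0.15,1.5,1,0,0,0,-0.15,-0.15,3,1,0,0,0,-0.15,-0.15,4.5,1,0,0,0,-0.15,-0.15,6,1,0,0,0,-0.15,-0.15,7.5,1,0,0,0,-0.15,-0.15,8.5,1,0,0,0,-0.15,-0.15,9,1]}}

```text
time: 25.8
tool_pos: [0.4612, 0.2822, 0.0993]
ee_rot: [-3.14, -0.001, 2.13]
wrist_force: [0.3, -0.4, -3.2]
width: 0.0236
finger_force: 30.0
```

```bash
python3 back.py .463 .2826 .0915
```

```text
[0.4612 0.2822 0.0993] turn [-0.002 -0.001  0.004] shift cm [-0.07  0.18  0.78] up in tool [ 0.001 -0.002 -1.   ]
```

Emit:
{"name": "move_arm", "arguments": {"deltas": [0,0,0,0,0.1,0.2,1,0,0,0,0,0.1,0.4,1,0,0,0,0,0.1,0.6,1,0,0,0,0,0.1,0.7,1,0,0,0,0,0.1,0.8,1,0,0,0,0,0.1,0.8,1]}}

```text
time: 26.4
tool_pos: [0.4628, 0.2831, 0.0933]
ee_rot: [3.14, -0.001, 2.13]
wrist_force: [0.1, -0.8, -2.6]
width: 0.0242
finger_force: 30.0
```

Emit:
{"name": "move_arm", "arguments": {"deltas": [0,0,0,0,0,0.1,1,0,0,0,0,0,0.2,1,0,0,0,0,0,0.3,1,0,0,0,0,0,0.3,1,0,0,0,0,0,0.3,1]}}

```text
time: 26.9
tool_pos: [0.463, 0.2832, 0.0922]
ee_rot: [3.139, -0.0, 2.13]
wrist_force: [-3.9, -1.3, 5.7]
width: 0.0235
finger_force: 30.0
```

Seated (contact felt). I'll ease off and release.

Emit:
{"name": "move_arm", "arguments": {"deltas": [0,0,0,0,0,-0.15,1,0,0,0,0,0,-0.15,0.2,0,0,0,0,0,-0.15,-0.3,0,0,0,0,0,-0.15,-1,0,0,0,0,0,-0.15,-1,0,0,0,0,0,-0.15,-1,0,0,0,0,0,-0.15,-1,0,0,0,0,0,-0.15,-1]}}

```text
time: 27.7
tool_pos: [0.4628, 0.2831, 0.0917]
ee_rot: [3.141, -0.001, 2.13]
wrist_force: [-0.4, -0.3, -0.2]
width: 0.0762
finger_force: 0.0
```

Emit:
{"name": "move_arm", "arguments": {"deltas": [0,0,0,0,0,0,-1,0,0,0,0,0,0,-1,0,0,0,0,0,-1,-1,0,0,0,0,0,-4,-1,0,0,0,0,0,-8,-1,0,0,0,0,0,-12,-1,0,0,0,0,0,-16,-1,0,0,0,0,0,-16,-1]}}

```text
time: 28.5
tool_pos: [0.4652, 0.2842, 0.2604]
ee_rot: [3.126, 0.001, 2.13]
wrist_force: [0.1, 0.8, 0.4]
width: 0.094
finger_force: 0.0
```

Run:
```python
from h import *
s=snap('wrist','pics/w6.png'); P=cloud(s)
m=(P[...,2]>.126)&(P[...,2]<.134)&(abs(P[...,0]-.463)<.04)&(abs(P[...,1]-.283)<.04)
q=P[m];print(len(q),np.median(q[:,2]),cv2.minAreaRect((q[:,:2]*1000).astype(np.float32)))
snap('scene','pics/scene1.png')
```

```text
662 0.13037599007935533 ((462.917236328125, 282.9835510253906), (23.234920501708984, 24.63933563232422), 32.34122085571289)
```

View pics/scene1.png

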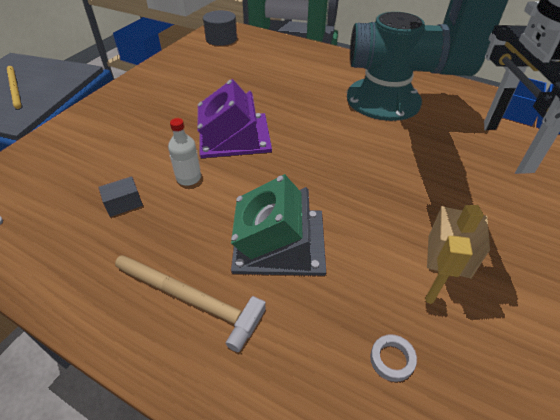

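The drift stands in its block (468,218) with its head top at 0.130 m. The cup sits deep and square at (263,215), and everything else is where it was.

```bash
python3 -c "
from bench import robot
print(robot.close_job())"
```

```text
the job is handed in; nothing more can be done
None
```

The job is handed in at about 28.5 s of the 72 s: the cup is fully home and square within about 0.25°, confirmed with a press of about 26 N on the rim, and the drift is back in its block, released, with nothing else moved.

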